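# Make up two trolley-wheel kits on the workshop bench

### The arm

A 6-joint arm with a two-finger parallel gripper is mounted at the origin on the work surface. World frame = base frame: x ahead of the robot, y to its left, z up, the work surface at z = 0. Lengths are in m, angles in rad, forces in N, time in s.
With the tool pointing down it reaches from about 0.375 to 0.9 m from the base axis. Payload 3.1 kg.
Tool frame: the origin (TCP) lies at the very end of the fingers, on their centre line; the grasp point (between the pads) lies 19 mm behind it; y points along the fingers, x is the direction in which the jaws open and shut, and the axes are right-handed (so a half turn about y gives the same grasp; the last joint's range is limited). The gripper opens to 87 mm and grips with 3 to 60 N. Pads are 19 mm wide; open, the fingers measure 117 mm over their backs; the gripper's body (75 mm by 190 mm) begins 51 mm behind the grasp point.
Start: joints at [0.967, 0.527, 1.433, -0, 1.181, -0.178], TCP at [0.258, 0.569, 0.223] pointing down, gripper open.
Joint ranges: [-3.08, 3.08], [-0.75, 2.2], [0.22, 2.44], [-1.43, 4.57], [0, 2.65], [-2.85, 2.85]. Speed limits (rad/s): [2.79, 2.79, 3.14, 3.14, 3.14, 3.14].

### API

Orientations are given as a unit quaternion [x, y, z, w].
In Python, from rig import robot gives the robot as it stands.
- The arm moves only by the shell command python3 -m creep 'ROWS' [FORCE]. ROWS is JSON, a list of rows, each a list of 3 entries, a list of its own where there are three numbers: the shift along the tool's x, y, z in mm, then the turn about the tool's y in rad, then the opening, from 0 (shut) to 1 (fully open). A call has 1 to 8 rows; each row shifts and turns the commanded pose from where the row before left it, along the tool's axes as they then stand; what a row does not reach is not made up. A row lasts 1/10 s, in which the tool goes at most 50 mm and 8.59 degrees, less where a joint would pass 70% of its speed; a pose out of reach is approached as far as the arm can. A call with a gripper value outside its range is refused whole. The fingers move at their own pace and stop on an object; FORCE is the grip in N (left out, the last holds). Time passes only in rows, so rows that do not move let the fingers close. It gives the time, the measured TCP pose, the force and the opening at its end, in the units of the state.
- robot.get_obs(): the state, without advancing time (a new reading comes with each control period).
- robot.camera(name): name is "scene" or "top" or "wrist"; returns a dict with "pixels" (420x560x3 uint8, red, green, blue), "fx", "fy", "cx", "cy" (pixels), "position" and "rotation" of the camera in the world. Camera axes: x right, y up, looking along -z (the intrinsics and any distortion apply to the point x, -y, -z); pixel columns grow to the right and rows downward; lengths in m; the calibration is good to about 2 mm. A picture is of the moment at which its call begins. There is no depth.
- robot.hand_in(): hands the job in, once; it reports no verdict.
The state is a dict: "time": time; "q": joint angles; "joint_velocities": joint speeds; "joint_torque": joint torques, N m; "position": TCP position; "tool_rot": TCP orientation; "ft_force": force on the tool from outside, world axes, zero at the start; "moment": the same for the moment, N m; "grip_width": finger opening in m.
Only numpy, scipy, OpenCV 4.12 (cv2) and the standard library are available. Lean on these libraries where they do the work, as an engineer would, in place of code of your own. Each camera call takes 0.05 s, during which the arm holds its last target.

### The job

Make up the two trolley-wheel kits in their trays: the green tray gets the yellow-hubbed wheel in its big square bay and the pine axle block in its narrow bay; the blue tray gets the red-hubbed wheel in its big square bay, and the aluminium bracket and the brass bush in its two narrow bays, one in each, either way round. Every part must end upright as it stood, flat on the floor of its bay, let go and at rest. Leave the spare grey-hubbed wheel, the tin and the tape measure where they are.

Things in the scene. Friction and masses are not known exactly. Their poses are not given: they have to be found in the camera images.
- tray_green: green kit tray, 165 mm long, 100 mm wide. Fixed, cannot move. Floor top 4 mm above the bench; walls and dividers 5 mm thick, 12 mm high over the bench. Origin: centre of the underside; x along the length, z up. Big square bay, 90 x 90 mm inside, centred at x = -32.5 mm, y = 0; narrow bay, 60 (x) by 90 (y) mm inside, centred at x = +47.5 mm, y = 0.
- tray_blue: blue kit tray, 230 mm long, 100 mm wide. Fixed, cannot move. Floor top 4 mm above the bench; walls and dividers 5 mm thick, 12 mm high over the bench. Origin: centre of the underside; x along the length, z up. Big square bay, 90 x 90 mm inside, centred at x = -65 mm, y = 0; two narrow bays, each 60 (x) by 90 (y) mm inside, centred at x = +15 mm and x = +80 mm, y = 0.
- wheel_yellow: black rubber-tyred trolley wheel lying flat: tyre 70 mm across and 22 mm thick, with a yellow hub disc 50 mm across on its upper face and a yellow hub boss, 28 mm across, standing up from 22 to 50 mm height. Origin: centre of its underside; z up. About 160 g.
- wheel_red: black rubber-tyred trolley wheel lying flat: tyre 70 mm across and 22 mm thick, with a red hub disc 50 mm across on its upper face and a red hub boss, 28 mm across, standing up from 22 to 50 mm height. Origin: centre of its underside; z up. About 160 g.
- wheel_grey: black rubber-tyred trolley wheel lying flat: tyre 70 mm across and 22 mm thick, with a grey hub disc 50 mm across on its upper face and a grey hub boss, 28 mm across, standing up from 22 to 50 mm height. Origin: centre of its underside; z up. The spare: to be left alone.
- axle_block: pale pine block 60 mm long (its x), 36 mm wide (its y), 50 mm high, with a dark axle hole through its width and two small dark screw holes on top; about 100 g. Origin: centre of its underside; z up. It fits a narrow bay only with its length across the tray.
- brass_bush: brass flanged bush standing on its flange: flange 44 mm across and 8 mm thick, tube 28 mm across up to 50 mm height, black bore mark on top; about 200 g. Origin: centre of its underside; z up.
- bracket: aluminium angle bracket standing on its foot plate: foot 44 mm (its x) by 40 mm (its y) and 8 mm thick, with two black holes; along the foot's -y edge an upright plate 44 mm long (x) and 8 mm thick, spanning y = -20 to -12 mm, up to 50 mm height (grip it across those 8 mm). About 110 g. Origin: centre of the foot's underside; z up.
- tin: steel tin with white label, 66 mm across, 75 mm high, standing among the stock; to be left alone. Origin: centre of its underside.
- tape_measure: black tape measure with orange round sides, 65 x 34 mm, 62 mm high, standing among the stock; to be left alone. Origin: centre of its underside.
There are look-alikes about, which are no part of the job. Leave any pink look-alike of the axle_block alone. Leave any purple look-alike of the wheel_yellow alone.

How it is judged:
At the end, for the whole second after the job is handed in: Each part is in its bay: wheels within 14 mm of the bay middle along each tray axis; block within 16 mm along the tray, bracket and bush (one per bay) 14 mm, all 30 mm across; underside within 4 mm of the floor, tilt under 0.1 rad, slower than 0.02 m/s and 0.2 rad/s (x of wheel_yellow in the frame of tray_green between -0.0465 and -0.0185 m and y of wheel_yellow in the frame of tray_green between -0.014 and 0.014 m and z of wheel_yellow in the frame of tray_green between 0 and 0.008 m and angle between each of wheel_yellow, axle_block, wheel_red, bracket, brass_bush's own z axis and vertical below 0.1 rad and linear speed of each of wheel_yellow, axle_block, wheel_red, bracket, brass_bush below 0.02 m/s and angular speed of each of wheel_yellow, axle_block, wheel_red, bracket, brass_bush below 0.2 rad/s and x of axle_block in the frame of tray_green between 0.0315 and 0.0635 m and y of axle_block in the frame of tray_green between -0.03 and 0.03 m and z of axle_block in the frame of tray_green between 0 and 0.008 m and x of wheel_red in the frame of tray_blue between -0.079 and -0.051 m and y of wheel_red in the frame of tray_blue between -0.014 and 0.014 m and z of wheel_red in the frame of tray_blue between 0 and 0.008 m and z of bracket in the frame of tray_blue between 0 and 0.008 m and z of brass_bush in the frame of tray_blue between 0 and 0.008 m and (((x of bracket in the frame of tray_blue between 0.001 and 0.029 m and y of bracket in the frame of tray_blue between -0.03 and 0.03 m) and (x of brass_bush in the frame of tray_blue between 0.066 and 0.094 m and y of brass_bush in the frame of tray_blue between -0.03 and 0.03 m)) or ((x of bracket in the frame of tray_blue between 0.066 and 0.094 m and y of bracket in the frame of tray_blue between -0.03 and 0.03 m) and (x of brass_bush in the frame of tray_blue between 0.001 and 0.029 m and y of brass_bush in the frame of tray_blue between -0.03 and 0.03 m)))); the robot touches nothing.
It fails at once if the grey-hubbed wheel, the tin or the tape measure is shifted by more than 20 mm or tipped over (distance of any of wheel_grey, tin, tape_measure from where it was at the start of the episode above 0.02 m or angle between any of wheel_grey, tin, tape_measure's own z axis and vertical above 0.3 rad).
It also fails if it takes over 128 s, if anything falls off the work surface, if the arm or the gripper's body presses on something with over 40 N, if the wrist force passes 120 N, or if a joint passes its speed limit or range.

## Working session

There is one attempt and no reset: what is moved stays moved. The work goes in short steps, Python scripts to look and compute and a shell command to move; the robot and the scene stay as the last step left them, time stands still between calls to the robot, and variables do not carry over. Pictures are saved under pics/ and viewed, and the job is handed in when it is done.

```bash
ls; mkdir -p pics; python3 - <<'E'
from rig import robot
import cv2
o=robot.get_obs(); print({k:o[k] for k in('time','q','position','tool_rot','grip_width')})
for n in('scene','top','wrist'):
    c=robot.camera(n); cv2.imwrite(f'pics/{n}0.png',c['pixels'][:,:,::-1]); print(n,{k:c[k] for k in c if k!='pixels'})
E
```

```text
pics
{'time': 0.0, 'q': array([ 9.66503804e-01,  5.28453389e-01,  1.43393326e+00, -2.50717953e-05,
        1.18137654e+00, -1.78486021e-01]), 'position': array([0.25770094, 0.56858057, 0.22156964]), 'tool_rot': array([ 0.59466002,  0.38235871, -0.38376961, -0.59405569]), 'grip_width': 0.08753807024816952}
scene {'fx': 530.4366153628723, 'fy': 530.4366153628723, 'cx': 282.6426860027347, 'cy': 202.36799886826867, 'position': array([1.16342363, 0.47323649, 0.96006863]), 'rotation': array([0.13325597, 0.29365022, 0.8610103 , 0.39328572])}
top {'fx': 394.8471072496552, 'fy': 394.8471072496552, 'cx': 274.99868870186856, 'cy': 211.389906283527, 'position': array([ 0.52741729, -0.00327243,  0.83864787]), 'rotation': array([ 0.04639559, -0.04268446, -0.69947023,  0.71187561])}
wrist {'fx': 300.18577861550506, 'fy': 300.18577861550506, 'cx': 284.0495561980798, 'cy': 208.7041680315546, 'position': array([0.19246371, 0.59794688, 0.38313338]), 'rotation': array([-0.11081677, -0.07031409,  0.5373449 ,  0.83308825])}
```

View pics/top0.png

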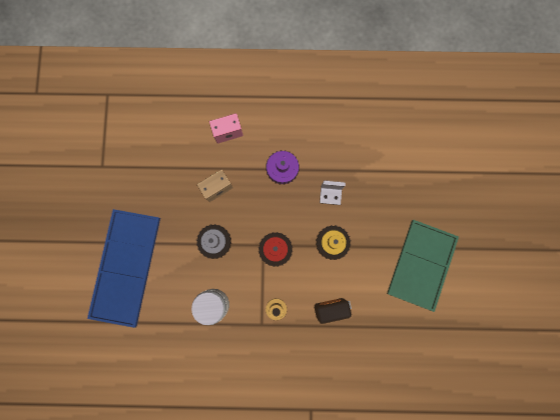

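View pics/scene0.png

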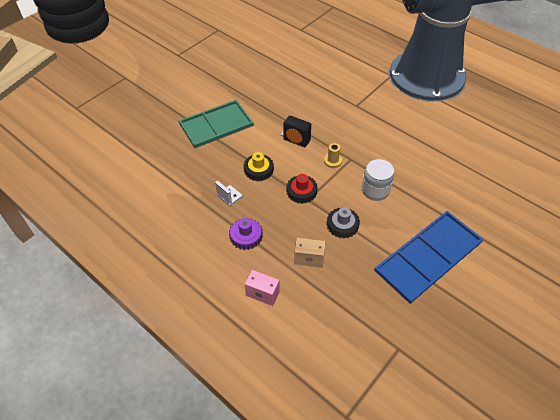

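View pics/wrist0.png

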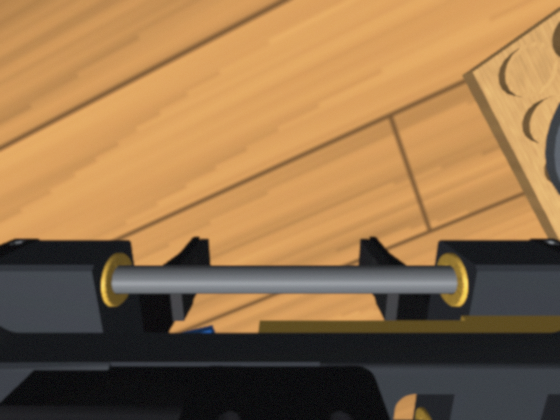

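```bash
python3 - <<'E'
import cv2
im=cv2.imread('pics/top0.png')
def crop(n,x0,y0,x1,y1,s):
    c=cv2.resize(im[y0:y1,x0:x1],None,fx=s,fy=s,interpolation=cv2.INTER_CUBIC)
    for x in range((x0+9)//10*10,x1,10):
        cv2.line(c,((x-x0)*s,0),((x-x0)*s,6 if x%50 else 14),(255,255,255),1)
        if x%20==0: cv2.putText(c,str(x),((x-x0)*s,24),0,.4,(255,255,255),1)
    for y in range((y0+9)//10*10,y1,10):
        cv2.line(c,(0,(y-y0)*s),(6,(y-y0)*s),(255,255,255),1)
        if y%20==0:cv2.putText(c,str(y),(8,(y-y0)*s+4),0,.4,(255,255,255),1)
    cv2.imwrite(n,c)
crop('pics/c_mid.png',190,105,360,330,4) if 0 else None
crop('pics/c1.png',190,105,360,225,4)
crop('pics/c2.png',190,215,360,330,4)
crop('pics/c3.png',80,200,170,335,4)
crop('pics/c4.png',380,210,465,320,5)
E
```

```text
(no output)
```

View pics/c1.png

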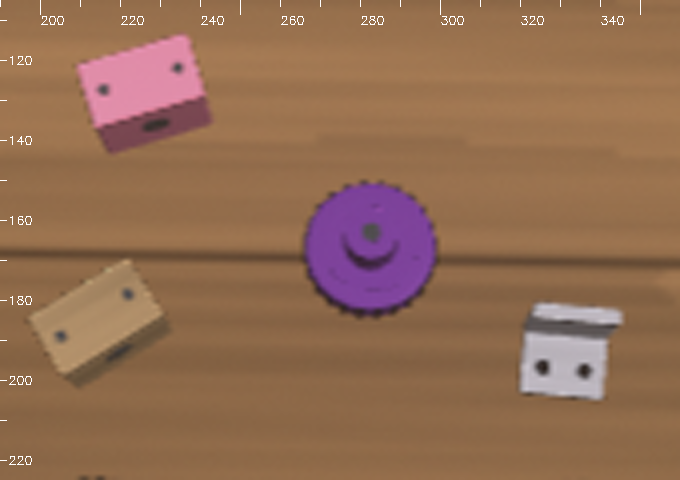

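View pics/c2.png

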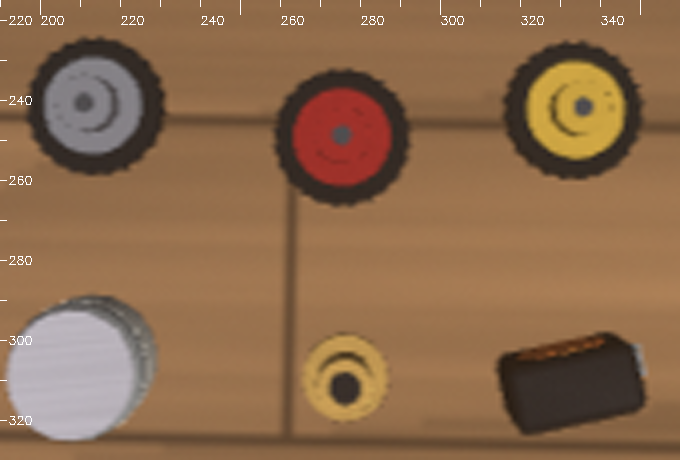

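View pics/c3.png

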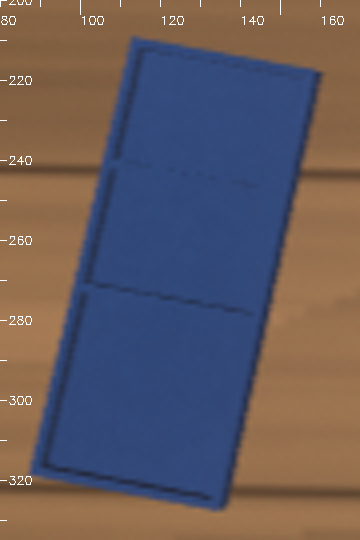

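View pics/c4.png

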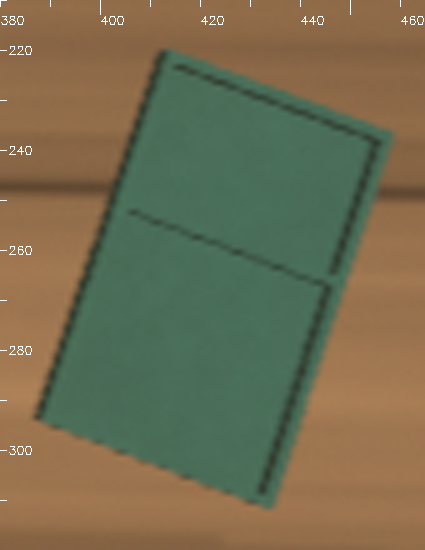

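```bash
cat > h.py <<'E'
import numpy as np, cv2
from scipy.spatial.transform import Rotation as R
from rig import robot
def w(c,px,z):
    u,v=px; d=R.from_quat(c['rotation']).apply([(u-c['cx'])/c['fx'],-(v-c['cy'])/c['fy'],-1])
    return (c['position']+d*(z-c['position'][2])/d[2])
def proj(c,p):
    q=R.from_quat(c['rotation']).inv().apply(np.asarray(p)-c['position'])
    return np.array([c['cx']+c['fx']*q[0]/-q[2],c['cy']-c['fy']*q[1]/-q[2]])
def go(x,y,z=None,yaw=None):
    """yaw: world angle (deg) of the tool x axis (mod 180). prints shift in current tool axes (mm) and turn"""
    o=robot.get_obs(); M=R.from_quat(o['tool_rot']).as_matrix(); p=o['position']
    t=np.array([x,y,p[2] if z is None else z]); s=M.T@(t-p)*1000
    ya=np.degrees(np.arctan2(M[1,0],M[0,0]))
    print('t %.2f pos'%o['time'],p.round(4),'yaw %.1f'%ya,'yaxis',M[:,1].round(3),'q6 %.2f'%o['q'][5],'w %.4f'%o['grip_width'],'F',np.round(o['ft_force'],1))
    print('  shift',s.round(1),end=' ')
    if yaw is not None:
        d=(yaw-ya+90)%180-90; print('turn rad %.3f (world yaw %+.1f), alt %.3f'%(-np.radians(d),d,-np.radians(d-180*np.sign(d))))
        c=np.cos(np.radians(d));sn=np.sin(np.radians(d))
        M2=R.from_euler('z',d,degrees=True).as_matrix()@M
        print('  shift if turned first',(M2.T@(t-p)*1000).round(1))
    else: print()
def snap(name,fn,box=None,s=1):
    c=robot.camera(name); im=c['pixels'][:,:,::-1].copy()
    if box:
        x0,y0,x1,y1=box; im=cv2.resize(im[y0:y1,x0:x1],None,fx=s,fy=s,interpolation=cv2.INTER_CUBIC)
    cv2.imwrite('pics/'+fn,im); return c
E
python3 - <<'E'
from h import *
c=robot.camera('top')
def rep(n,pts,z):
    P=np.array([w(c,p,z) for p in pts]); print(n,P[:,:2].round(4).tolist(),'mean',P[:,:2].mean(0).round(4)); return P
def ang(a,b): return np.degrees(np.arctan2(b[1]-a[1],b[0]-a[0])).round(1)
B=rep('blue',[(113,209.5),(159.5,218),(135.5,327),(88.5,318)],.012)
print(np.linalg.norm(B[0]-B[1]),np.linalg.norm(B[1]-B[2]),np.linalg.norm(B[2]-B[3]),np.linalg.norm(B[3]-B[0]),ang(B[3],B[0]),ang(B[2],B[1]))
G=rep('green',[(412.5,220),(458,236.5),(434,311.5),(388,293.5)],.012)
print(np.linalg.norm(G[0]-G[1]),np.linalg.norm(G[1]-G[2]),np.linalg.norm(G[2]-G[3]),np.linalg.norm(G[3]-G[0]),ang(G[3],G[0]),ang(G[2],G[1]))
for n,T,offs in(('blue',B,(-65,15,80)),('green',G,(-32.5,47.5))):
    m=T[:,:2].mean(0); ux=(T[0]+T[1]-T[2]-T[3])[:2]; ux/=np.linalg.norm(ux)
    print(n,'yaw',np.degrees(np.arctan2(ux[1],ux[0])).round(1),[(m+ux*o/1000).round(4).tolist() for o in offs])
K=rep('block',[(197.5,184.5),(222.5,170),(231.2,184.5),(206.2,199.5)],.05); print(ang(K[0],K[1]),ang(K[3],K[2]))
f=rep('foot',[(320,202.5),(340.7,204.7)],.008); u=rep('upr',[(324.5,180.7),(345.5,182.7),(345.2,186.5),(323,184.7)],.05); print(ang(u[1],u[0]),ang(f[1],f[0]))
rep('Y tyre',[(333.2,242.5)],.022);rep('Y boss',[(335.7,241.5)],.05)
rep('R tyre',[(275.5,249.2)],.022);rep('R boss',[(275.5,248.7)],.05)
rep('bush fl',[(276.2,309.5)],.008);rep('bush top',[(276.2,311.7)],.05)
rep('tin',[(207.5,308)],.075);rep('tape',[(333,310)],.062);rep('grey',[(213,241)],.022)
go(.5,0)
E
```

```text
blue [[0.6302, 0.3447], [0.6139, 0.2453], [0.3898, 0.282], [0.4059, 0.3793]] mean [0.5099 0.3128]
0.10079057458034177 0.22708077022680054 0.09864303722005224 0.22701577490285557 -8.8 -9.3
green [[0.6189, -0.2872], [0.5859, -0.3813], [0.4318, -0.3262], [0.4662, -0.2331]] mean [ 0.5257 -0.3069]
0.09965468464346401 0.16362648131874927 0.0992747234523292 0.16202889968802112 -19.5 -19.7
blue yaw -9.0 [[0.4458, 0.323], [0.5248, 0.3105], [0.5889, 0.3002]]
green yaw -19.6 [[0.4951, -0.296], [0.5704, -0.3229]]
block [[0.6797, 0.1603], [0.7106, 0.1105], [0.6808, 0.0917], [0.6492, 0.1413]] mean [0.6801 0.1259]
-58.1 -57.4
foot [[0.6533, -0.0933], [0.6494, -0.1372]] mean [ 0.6514 -0.1152]
upr [[0.6919, -0.0977], [0.6885, -0.1403], [0.6807, -0.1397], [0.6836, -0.0947]] mean [ 0.6862 -0.1181]
85.4 84.8
Y tyre [[0.5683, -0.1193]] mean [ 0.5683 -0.1193]
Y boss [[0.5689, -0.1203]] mean [ 0.5689 -0.1203]
R tyre [[0.5524, -0.0005]] mean [ 5.524e-01 -5.000e-04]
R boss [[0.5525, -0.0006]] mean [ 0.5525 -0.0006]
bush fl [[0.4294, -0.0041]] mean [ 0.4294 -0.0041]
bush top [[0.4302, -0.0041]] mean [ 0.4302 -0.0041]
tin [[0.4377, 0.126]] mean [0.4377 0.126 ]
tape [[0.4368, -0.1131]] mean [ 0.4368 -0.1131]
grey [[0.567, 0.129]] mean [0.567 0.129]
t 0.20 pos [0.2579 0.5688 0.2219] yaw 65.6 yaxis [-0.001 -0.001 -1.   ] q6 -0.18 w 0.0867 F [ 0.2 -0.7  0.2]
  shift [-418.     0.5 -455.5]
```

Candidates: wheels are yellow (333,242), red (275,249), grey (213,241) and purple (282,167). Blocks are pine (214,185) and pink (226,128). The crops confirm that yellow, red and pine are the ones to move. Brass bush is at (276,310) and bracket at (331,193), and neither has a look-alike. I'll start with the bush.

```bash
python3 - <<'E'
from h import *
go(.4298,-.0041,.13,-9)
E
```

```text
t 0.20 pos [0.2579 0.5688 0.2219] yaw 65.6 yaxis [-0.001 -0.001 -1.   ] q6 -0.18 w 0.0867 F [ 0.2 -0.7  0.2]
  shift [-450.6   92.4 -393.2] turn rad 1.302 (world yaw -74.6), alt -1.840
  shift if turned first [ 259.6   91.4 -539. ]
```

```bash
python3 -m creep '[[[-28,4,-24.5],0,1],[[-28,4,-24.5],0,1],[[-28,4,-24.5],0,1],[[-28,4,-24.5],0,1],[[-28,4,-24.5],0,1],[[-28,4,-24.5],0,1],[[-28,4,-24.5],0,1],[[-28,4,-24.5],0,1]]' 30
python3 -m creep '[[[-28,4,-24.5],0,1],[[-28,4,-24.5],0,1],[[-28,4,-24.5],0,1],[[-28,4,-24.5],0,1],[[-28,4,-24.5],0,1],[[-28,4,-24.5],0,1],[[-28,4,-24.5],0,1],[[-28,4,-24.5],0,1]]'
python3 -m creep '[[[0,0,0],0.145,1],[[0,0,0],0.145,1],[[0,0,0],0.145,1],[[0,0,0],0.145,1],[[0,0,0],0.145,1],[[0,0,0],0.145,1],[[0,0,0],0.145,1],[[0,0,0],0.145,1]]'
python3 -m creep '[[[0,0,0],0.142,1],[[0,0,0],0,1],[[0,0,0],0,1]]'
python3 - <<'E'
from h import *
go(.4298,-.0041,.024,-9)
E
```

```text
time: 1.0
position: [0.3443, 0.2829, 0.1905]
tool_rot: [0.594, 0.383, -0.383, -0.594]
ft_force: [-0.6, 0.5, 0.8]
grip_width: 0.0872
time: 1.8
position: [0.4304, -0.0023, 0.1585]
tool_rot: [0.594, 0.383, -0.383, -0.594]
ft_force: [0.5, 0.2, 0.6]
grip_width: 0.0867
time: 2.6
position: [0.4301, -0.0007, 0.1586]
tool_rot: [0.707, -0.007, 0.007, -0.707]
ft_force: [-0.7, 0.2, 0.4]
grip_width: 0.0868
time: 2.9
position: [0.4301, -0.0007, 0.1586]
tool_rot: [0.705, -0.054, 0.054, -0.705]
ft_force: [-0.1, -0.5, -0.5]
grip_width: 0.0869
t 2.90 pos [ 0.4301 -0.0007  0.1586] yaw -8.8 yaxis [ 0. -0. -1.] q6 -0.11 w 0.0869 F [-0.1 -0.5 -0.5]
  shift [  0.2 134.6  -3.4] turn rad 0.003 (world yaw -0.2), alt -3.138
  shift if turned first [  0.2 134.6  -3.4]
```

```bash
python3 -m creep '[[[0,25,-3.4],0,1],[[0,25,0],0,1],[[0,0,0],0,1]]'
python3 - <<'E'
from h import *
c=snap('wrist','w1.png'); o=robot.get_obs(); print(o['q'].round(2),proj(c,[.4298,-.0041,.05]),proj(c,[.4294,-.0041,.008]),proj(c,o['position']))
E
```

```text
time: 3.2
position: [0.4277, -0.0037, 0.1066]
tool_rot: [-0.705, 0.057, -0.053, 0.705]
ft_force: [-0.1, 0.4, 0.0]
grip_width: 0.0871
[-0.27  0.48  2.02  0.    0.64 -0.12] [288.14076199 223.77706181] [287.37268032 209.4070653 ] [286.47486274 254.52555232]
```

View pics/w1.png

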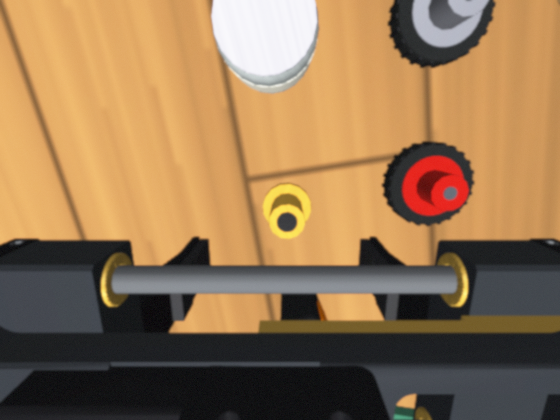

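```bash
python3 -m creep '[[[2,28,0],0,1],[[0,28,0],0,1],[[0,26,0],0,1],[[0,0,0],0,1],[[0,0,0],0,0.2],[[0,0,0],0,0.2],[[0,0,0],0,0.2],[[0,0,0],0,0.2]]'
python3 -m creep '[[[0,0,0],0,0.2],[[0,0,0],0,0.2],[[0,0,0],0,0.2]]' 30
```

```text
time: 4.05
position: [0.4322, -0.0045, 0.0277]
tool_rot: [0.705, -0.055, 0.056, -0.705]
ft_force: [-0.1, 0.2, 0.6]
grip_width: 0.0626
time: 4.35
position: [0.4316, -0.0044, 0.0267]
tool_rot: [0.705, -0.055, 0.056, -0.705]
ft_force: [0.6, 0.5, -0.1]
grip_width: 0.0392
```

```bash
python3 -m creep '[[[0,0,0],0,0.2],[[0,0,0],0,0.2],[[0,0,0],0,0.2],[[0,0,0],0,0.2]]' 30
python3 -m creep '[[[0,-20,0],0,0.2],[[0,-40,0],0,0.2],[[0,-40,0],0,0.2],[[0,-10,0],0,0.2],[[0,0,0],0,0.2]]'
python3 - <<'E'
from h import *
go(.5248,.3105,.13,-9)
E
```

```text
time: 4.75
position: [0.4309, -0.0042, 0.0265]
tool_rot: [-0.705, 0.056, -0.055, 0.705]
ft_force: [-1.5, 0.1, 1.6]
grip_width: 0.0275
time: 5.25
position: [0.4328, -0.0047, 0.1377]
tool_rot: [0.705, -0.054, 0.057, -0.705]
ft_force: [0.8, 0.5, -3.5]
grip_width: 0.0273
t 5.25 pos [ 0.4328 -0.0047  0.1377] yaw -9.0 yaxis [ 0.004 -0.001 -1.   ] q6 -0.11 w 0.0273 F [ 0.8  0.5 -3.5]
  shift [ 41.6   7.7 325.7] turn rad 0.000 (world yaw -0.0), alt -3.141
  shift if turned first [ 41.6   7.7 325.7]
```

```bash
python3 -m creep '[[[5,0,40],0,0.2],[[5,0,40],0,0.2],[[5,0,40],0,0.2],[[5,0,40],0,0.2],[[5,0,41],0,0.2],[[5,0,41],0,0.2],[[6,0,42],0,0.2],[[5.5,0,41.5],0,0.2]]'
python3 -m creep '[[[0,0,0],0,0.2],[[0,0,0],0,0.2]]'
python3 - <<'E'
from h import *
go(.5248,.3105,.031,-9)
c=snap('top','t1.png',(80,200,220,330),5)
E
```

```text
time: 6.05
position: [0.5222, 0.3118, 0.1332]
tool_rot: [0.706, -0.057, 0.054, -0.704]
ft_force: [0.5, -1.2, -3.0]
grip_width: 0.0274
time: 6.25
position: [0.5217, 0.3108, 0.1334]
tool_rot: [0.706, -0.056, 0.053, -0.704]
ft_force: [-0.6, -0.1, -2.4]
grip_width: 0.0269
t 6.25 pos [0.5217 0.3108 0.1334] yaw -8.9 yaxis [-0.005 -0.002 -1.   ] q6 0.51 w 0.0269 F [-0.6 -0.1 -2.4]
  shift [  3.6 102.4   0.5] turn rad 0.002 (world yaw -0.1), alt -3.139
  shift if turned first [  3.6 102.4   0.5]
```

View pics/t1.png

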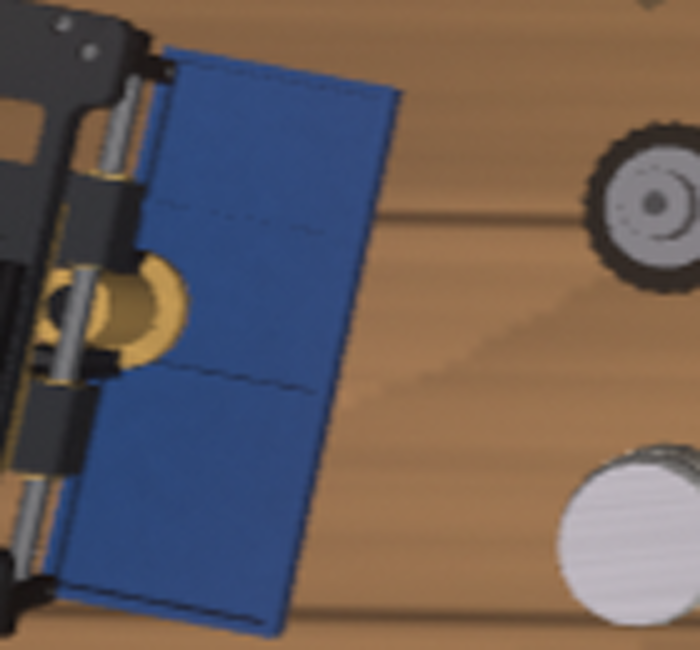

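```bash
python3 -m creep '[[[3,30,0],0,0.2],[[0,30,0],0,0.2],[[0,25,0],0,0.2],[[0,12,0],0,0.2],[[0,0,0],0,0.2],[[0,0,0],0,0.2]]'
python3 -m creep '[[[0,2,0],0,0.2],[[0,0,0],0,0.2]]'
python3 -m creep '[[[0,2,0],0,0.2],[[0,0,0],0,0.2]]'
```

```text
time: 6.9
position: [0.5267, 0.3096, 0.0398]
tool_rot: [-0.705, 0.056, -0.056, 0.705]
ft_force: [1.1, -0.7, -2.3]
grip_width: 0.0274
time: 7.1
position: [0.5271, 0.3104, 0.0387]
tool_rot: [-0.705, 0.055, -0.056, 0.705]
ft_force: [-0.3, -0.5, -2.0]
grip_width: 0.0271
time: 7.3
position: [0.5264, 0.3103, 0.0359]
tool_rot: [-0.705, 0.055, -0.056, 0.705]
ft_force: [0.7, -0.3, -2.1]
grip_width: 0.0272
```

```bash
python3 -m creep '[[[-1,2,0],0,0.2],[[0,2,0],0,0.2],[[0,0,0],0,0.2]]'
python3 -m creep '[[[0,1,0],0,0.2],[[0,0,0],0,0.2]]'
python3 -m creep '[[[0,1,0],0,0.2],[[0,0,0],0,0.2]]'
```

```text
time: 7.6
position: [0.525, 0.3102, 0.0312]
tool_rot: [0.705, -0.056, 0.055, -0.705]
ft_force: [0.6, -0.0, -1.9]
grip_width: 0.0272
time: 7.8
position: [0.5254, 0.3103, 0.0306]
tool_rot: [-0.705, 0.055, -0.055, 0.705]
ft_force: [-0.6, -0.7, -2.0]
grip_width: 0.0273
time: 8.0
position: [0.5254, 0.3103, 0.0305]
tool_rot: [-0.705, 0.055, -0.056, 0.705]
ft_force: [-1.8, -1.2, 4.9]
grip_width: 0.0272
```

```bash
python3 -m creep '[[[0,0,0],0,0.7],[[0,0,0],0,0.7],[[0,0,0],0,0.7],[[0,0,0],0,0.7],[[0,-20,0],0,0.7],[[0,-40,0],0,1],[[0,-40,0],0,1],[[0,0,0],0,1]]'
python3 - <<'E'
from h import *
go(.5525,-.0006,.13,-9)
E
```

```text
time: 8.8
position: [0.5294, 0.312, 0.1351]
tool_rot: [-0.703, 0.052, -0.059, 0.707]
ft_force: [1.0, -0.1, 0.2]
grip_width: 0.0772
t 8.80 pos [0.5294 0.312  0.1351] yaw -9.0 yaxis [ 0.011  0.004 -1.   ] q6 0.51 w 0.0772 F [ 1.  -0.1  0.2]
  shift [  71.6    4.  -305.1] turn rad 0.000 (world yaw -0.0), alt -3.141
  shift if turned first [  71.7    4.  -305.1]
```

```bash
python3 -m creep '[[[9,0,-38],0,1],[[9,0,-38],0,1],[[9,0,-38],0,1],[[9,0,-38],0,1],[[9,0,-38],0,1],[[9,0,-38],0,1],[[9,0,-38],0,1],[[9,0,-38],0,1]]'
python3 -m creep '[[[0,0,0],0,1],[[0,0,0],0,1]]'
python3 - <<'E'
from h import *
go(.5525,-.0006,.0275,-9)
snap('top','t2.png')
c=snap('wrist','w2.png');print(proj(c,[.5525,-.0006,.05]))
E
```

```text
time: 9.6
position: [0.5485, -0.0028, 0.1288]
tool_rot: [-0.705, 0.056, -0.055, 0.705]
ft_force: [0.1, -0.1, 0.2]
grip_width: 0.0867
time: 9.8
position: [0.5486, -0.0019, 0.1289]
tool_rot: [-0.705, 0.057, -0.056, 0.705]
ft_force: [0.5, 1.0, -0.5]
grip_width: 0.0875
t 9.80 pos [ 0.5486 -0.0019  0.1289] yaw -9.1 yaxis [-0.001  0.001 -1.   ] q6 -0.05 w 0.0875 F [ 0.5  1.  -0.5]
  shift [  3.8 101.4   1.9] turn rad -0.002 (world yaw +0.1), alt 3.139
  shift if turned first [  3.8 101.4   1.9]
[289.83700572 214.33581975]
```

View pics/t2.png

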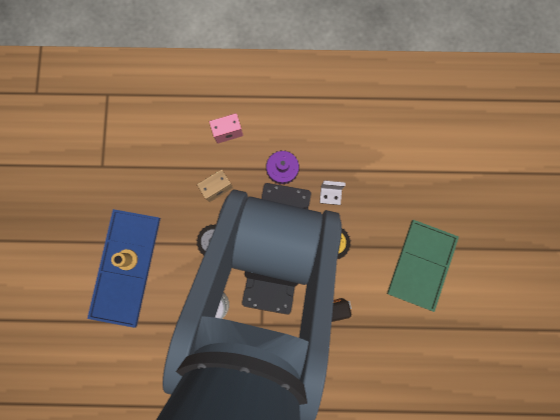

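View pics/w2.png

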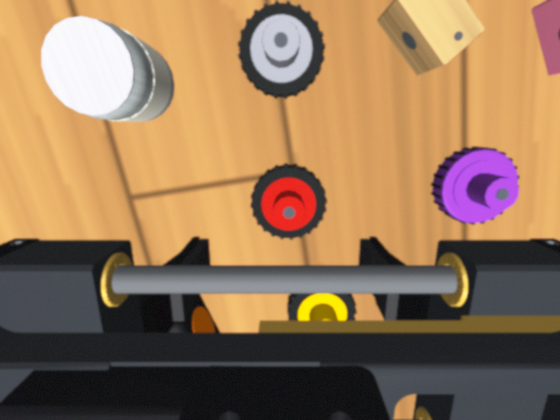

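The bush stands in the blue middle bay at (124,260). The red boss is at (289,213) in the wrist picture, against a prediction of (290,214). Next I descend on it.

```bash
python3 -m creep '[[[4,35,2],0,1],[[0,35,0],0,1],[[0,26,0],0,1],[[0,0,0],0,1],[[0,0,0],0,1]]'
python3 -m creep '[[[0,4,0],0,0.2],[[0,0,0],0,0.2],[[0,0,0],0,0.2],[[0,0,0],0,0.2],[[0,0,0],0,0.2],[[0,0,0],0,0.2],[[0,0,0],0,0.2],[[0,0,0],0,0.2]]' 40
python3 -m creep '[[[0,0,0],0,0.2],[[0,0,0],0,0.2]]'
```

```text
time: 10.4
position: [0.5529, 0.0014, 0.0335]
tool_rot: [-0.705, 0.055, -0.054, 0.705]
ft_force: [0.4, 0.5, 0.2]
grip_width: 0.0869
time: 11.2
position: [0.5532, 0.0001, 0.0295]
tool_rot: [-0.705, 0.056, -0.055, 0.705]
ft_force: [0.0, -0.1, 0.5]
grip_width: 0.0313
time: 11.4
position: [0.5531, 0.0001, 0.0295]
tool_rot: [-0.705, 0.056, -0.055, 0.705]
ft_force: [-0.3, -0.7, 0.9]
grip_width: 0.0267
```

```bash
python3 -m creep '[[[0,-20,0],0,0.2],[[0,-35,0],0,0.2],[[0,-35,0],0,0.2],[[0,-20,0],0,0.2],[[0,0,0],0,0.2],[[0,0,0],0,0.2]]'
python3 - <<'E'
from h import *
go(.4458,.323,.14,-9)
E
```

```text
time: 12.0
position: [0.5527, 0.0002, 0.1391]
tool_rot: [-0.705, 0.056, -0.055, 0.705]
ft_force: [-0.7, 0.8, -2.5]
grip_width: 0.027
t 12.00 pos [5.527e-01 2.000e-04 1.391e-01] yaw -9.0 yaxis [-0.001  0.    -1.   ] q6 -0.04 w 0.0270 F [-0.7  0.8 -2.5]
  shift [-156.1   -0.8  302.1] turn rad 0.000 (world yaw -0.0), alt -3.141
  shift if turned first [-156.1   -0.8  302.1]
```

```bash
python3 -m creep '[[[-20,0,38],0,0.2],[[-20,0,38],0,0.2],[[-20,0,38],0,0.2],[[-20,0,38],0,0.2],[[-20,0,38],0,0.2],[[-20,0,38],0,0.2],[[-20,0,38],0,0.2],[[-16,0,36],0,0.2]]'
python3 -m creep '[[[0,0,0],0,0.2],[[0,0,0],0,0.2]]'
python3 - <<'E'
from h import *
go(.4458,.323,.0335,-9)
snap('wrist','w3.png')
E
```

```text
time: 12.8
position: [0.4436, 0.3238, 0.1371]
tool_rot: [0.706, -0.057, 0.054, -0.704]
ft_force: [0.9, -0.2, -1.1]
grip_width: 0.027
time: 13.0
position: [0.4447, 0.323, 0.1375]
tool_rot: [0.706, -0.056, 0.053, -0.704]
ft_force: [0.2, -0.6, -1.3]
grip_width: 0.0271
t 13.00 pos [0.4447 0.323  0.1375] yaw -8.8 yaxis [-0.004 -0.002 -1.   ] q6 0.58 w 0.0271 F [ 0.2 -0.6 -1.3]
  shift [  1.5 104.    0.5] turn rad 0.003 (world yaw -0.2), alt -3.139
  shift if turned first [  1.5 104.    0.5]
```

View pics/w3.png

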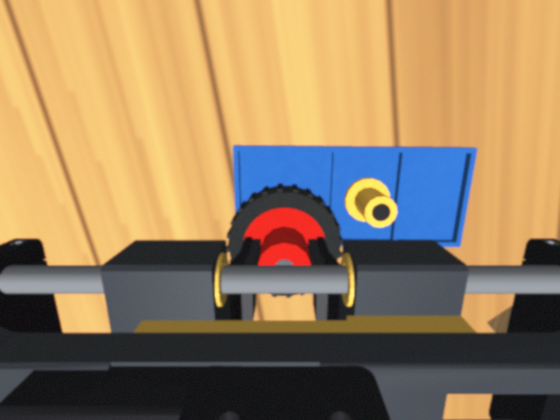

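```bash
python3 -m creep '[[[1,30,0],0,0.2],[[0,30,0],0,0.2],[[0,25,0],0,0.2],[[0,12,0],0,0.2],[[0,3,0],0,0.2],[[0,0,0],0,0.2],[[0,0,0],0,0.2]]'
python3 -m creep '[[[0,2,0],0,0.2],[[0,0,0],0,0.2]]'
```

```text
time: 13.75
position: [0.4483, 0.3227, 0.0405]
tool_rot: [-0.705, 0.055, -0.056, 0.705]
ft_force: [0.7, -0.1, -1.8]
grip_width: 0.0269
time: 13.95
position: [0.4478, 0.3229, 0.0383]
tool_rot: [-0.705, 0.055, -0.056, 0.705]
ft_force: [0.3, 1.1, -2.0]
grip_width: 0.027
```

```bash
python3 -m creep '[[[0,1,0],0,0.2],[[0,0,0],0,0.2]]'
```

```text
time: 14.15
position: [0.4474, 0.3228, 0.0368]
tool_rot: [-0.705, 0.055, -0.055, 0.705]
ft_force: [-0.1, -0.3, -1.7]
grip_width: 0.0271
```

```bash
python3 -m creep '[[[-1,2,0],0,0.2],[[0,0,0],0,0.2]]'
python3 -m creep '[[[0,1,0],0,0.2],[[0,0,0],0,0.2]]'
python3 -m creep '[[[0,1,0],0,0.2],[[0,0,0],0,0.2]]'
```

```text
time: 14.35
position: [0.4459, 0.3227, 0.0343]
tool_rot: [0.705, -0.056, 0.055, -0.705]
ft_force: [-0.5, -0.8, -1.2]
grip_width: 0.0268
time: 14.55
position: [0.4463, 0.3228, 0.0335]
tool_rot: [0.705, -0.055, 0.055, -0.705]
ft_force: [-0.4, 0.2, -2.3]
grip_width: 0.0271
time: 14.75
position: [0.4463, 0.3228, 0.0335]
tool_rot: [-0.705, 0.055, -0.055, 0.705]
ft_force: [-2.0, -0.7, 5.9]
grip_width: 0.0273
```

Contact with the tray floor. I release it and go for the bracket.

```bash
python3 -m creep '[[[0,0,0],0,0.65],[[0,0,0],0,0.65],[[0,0,0],0,0.65],[[0,0,0],0,0.65],[[0,-20,0],0,0.65],[[0,-40,0],0,0.65],[[0,-40,0],0,0.65],[[0,0,0],0,0.65]]'
python3 - <<'E'
from h import *
# bracket origin: upright centre and foot
go(.6861,-.1181,.13,-5)
E
```

```text
time: 15.55
position: [0.4499, 0.3246, 0.1374]
tool_rot: [-0.703, 0.052, -0.059, 0.707]
ft_force: [-0.3, 0.3, 0.3]
grip_width: 0.0563
t 15.55 pos [0.4499 0.3246 0.1374] yaw -9.0 yaxis [ 0.01   0.005 -1.   ] q6 0.58 w 0.0563 F [-0.3  0.3  0.3]
  shift [ 302.4    7.8 -400.4] turn rad -0.070 (world yaw +4.0), alt 3.072
  shift if turned first [ 273.8    7.4 -420.4]
```

```bash
python3 -m creep '[[[25,0,-33.3],0,0.65],[[25,0,-33.3],0,0.65],[[25,0,-33.3],0,0.65],[[25,0,-33.3],0,0.65],[[25,0,-33.3],0,0.65],[[25,0,-33.3],0,0.65]]'
python3 -m creep '[[[25,0,-33.3],0,0.65],[[25,0,-33.3],0,0.65],[[25,0,-33.3],0,0.65],[[25,0,-33.3],0,0.65],[[25,0,-33.3],0,0.65],[[25,0,-33.3],0,0.65],[[0,0,0],-0.07,0.65],[[0,0,0],0,0.65]]'
python3 - <<'E'
from h import *
go(.6861,-.1181,.022,-5)
snap('top','t3.png')
c=snap('wrist','w4.png');print([proj(c,p+[.05]) for p in ([.6919,-.0977],[.6885,-.1403],[.6807,-.1397],[.6836,-.0947])],proj(c,robot.get_obs()['position']))
E
```

```text
time: 16.15
position: [0.5634, 0.1004, 0.1317]
tool_rot: [0.705, -0.056, 0.055, -0.705]
ft_force: [0.6, 0.7, -0.3]
grip_width: 0.0568
time: 16.95
position: [0.6798, -0.1202, 0.131]
tool_rot: [-0.706, 0.032, -0.031, 0.707]
ft_force: [-0.6, -0.0, -0.5]
grip_width: 0.0562
t 16.95 pos [ 0.6798 -0.1202  0.131 ] yaw -5.1 yaxis [-0.002  0.001 -1.   ] q6 -0.25 w 0.0562 F [-0.6 -0.  -0.5]
  shift [  6.3 109.    2.6] turn rad -0.002 (world yaw +0.1), alt 3.139
  shift if turned first [  6.3 109.    2.6]
[array([298.05997932, 188.82418561]), array([297.9122107, 237.7057709]), array([288.80752888, 237.7997785 ]), array([287.69038275, 186.12036888])] [284.73178041 252.77374884]
```

View pics/t3.png

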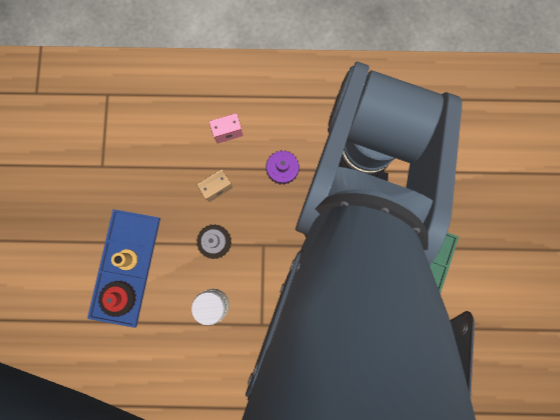

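View pics/w4.png

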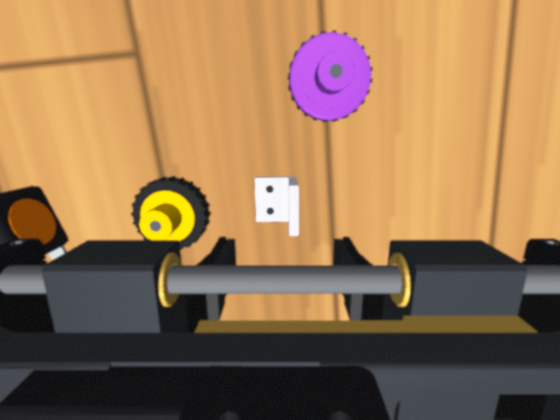

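```bash
python3 -m creep '[[[6,35,2.5],0,0.65],[[0,35,0],0,0.65],[[0,34,0],0,0.65],[[0,0,0],0,0.65],[[0,0,0],0,0.65]]' 40
python3 - <<'E'
from h import *
go(.6861,-.1181,.022,-5)
E
```

```text
time: 17.55
position: [0.6858, -0.1156, 0.0283]
tool_rot: [-0.706, 0.031, -0.03, 0.707]
ft_force: [0.1, -0.8, -0.6]
grip_width: 0.0566
t 17.55 pos [ 0.6858 -0.1156  0.0283] yaw -4.9 yaxis [-0.002  0.001 -1.   ] q6 -0.24 w 0.0566 F [ 0.1 -0.8 -0.6]
  shift [ 0.5  6.3 -2.5] turn rad 0.001 (world yaw -0.1), alt -3.141
  shift if turned first [ 0.5  6.3 -2.5]
```

```bash
python3 -m creep '[[[0.5,4,-2],0,0],[[0,0,0],0,0],[[0,0,0],0,0],[[0,0,0],0,0],[[0,0,0],0,0],[[0,0,0],0,0],[[0,0,0],0,0],[[0,0,0],0,0]]' 40
python3 -m creep '[[[0,-20,0],0,0],[[0,-35,0],0,0],[[0,-40,0],0,0],[[0,-20,0],0,0],[[0,0,0],0,0],[[0,0,0],0,0]]'
python3 - <<'E'
from h import *
M=R.from_euler('z',-9,degrees=True).as_matrix()
t=np.array([.5889,.3002,0])+M@[.016,0,0]
print(t); go(t[0],t[1],.14,-9)
E
```

```text
time: 18.35
position: [0.6867, -0.1189, 0.0246]
tool_rot: [-0.706, 0.031, -0.031, 0.706]
ft_force: [-0.8, -0.2, 0.8]
grip_width: 0.0077
time: 18.95
position: [0.6861, -0.1186, 0.1389]
tool_rot: [-0.706, 0.031, -0.03, 0.707]
ft_force: [-0.1, -0.2, -0.9]
grip_width: 0.0074
[0.60470301 0.29769705 0.        ]
t 18.95 pos [ 0.6861 -0.1186  0.1389] yaw -5.0 yaxis [-0.001  0.    -1.   ] q6 -0.24 w 0.0074 F [-0.1 -0.2 -0.9]
  shift [-117.3   -0.9  407.7] turn rad 0.070 (world yaw -4.0), alt -3.071
  shift if turned first [-145.5   -0.8  398.5]
```

```bash
python3 -m creep '[[[-10.5,0,37],0,0],[[-10.5,0,37],0,0],[[-10.5,0,37],0,0],[[-10.5,0,37],0,0],[[-10.5,0,37],0,0],[[-10.5,0,37],0,0]]'
python3 -m creep '[[[-10.5,0,37],0,0],[[-10.5,0,37],0,0],[[-10.5,0,37],0,0],[[-10.5,0,37],0,0],[[-12,0,37],0,0],[[0,0,0],0.07,0],[[0,0,0],0,0],[[0,0,0],0,0]]'
python3 - <<'E'
from h import *
go(.6047,.2977,.0285,-9)
snap('wrist','w5.png')
E
```

```text
time: 19.55
position: [0.6409, 0.1092, 0.1366]
tool_rot: [0.707, -0.033, 0.029, -0.706]
ft_force: [1.4, -0.5, -0.4]
grip_width: 0.0077
time: 20.35
position: [0.6044, 0.2961, 0.1374]
tool_rot: [0.706, -0.056, 0.054, -0.704]
ft_force: [0.6, -0.2, -2.2]
grip_width: 0.008
t 20.35 pos [0.6044 0.2961 0.1374] yaw -8.9 yaxis [-0.004 -0.001 -1.   ] q6 0.45 w 0.0080 F [ 0.6 -0.2 -2.2]
  shift [  0.4 108.9   1.8] turn rad 0.001 (world yaw -0.1), alt -3.140
  shift if turned first [  0.4 108.9   1.8]
```

View pics/w5.png

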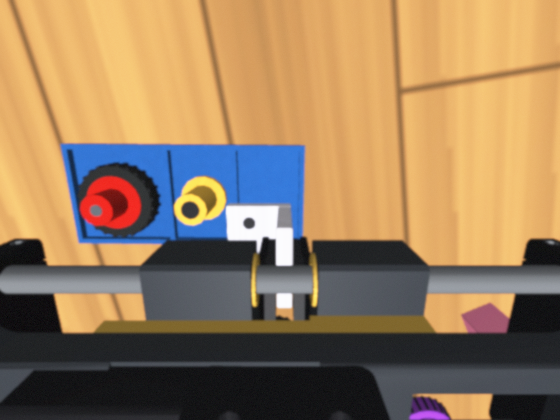

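```bash
python3 -m creep '[[[0,30,1.5],0,0],[[0,30,0],0,0],[[0,25,0],0,0],[[0,12,0],0,0],[[0,3,0],0,0],[[0,0,0],0,0],[[0,0,0],0,0]]'
python3 -m creep '[[[0,2,0],0,0],[[0,2,0],0,0],[[0,0,0],0,0]]'
```

```text
time: 21.1
position: [0.607, 0.2984, 0.0409]
tool_rot: [-0.705, 0.055, -0.056, 0.705]
ft_force: [0.4, -0.8, -1.5]
grip_width: 0.0078
time: 21.4
position: [0.6057, 0.2984, 0.0359]
tool_rot: [-0.705, 0.055, -0.055, 0.705]
ft_force: [-0.8, 0.9, -1.2]
grip_width: 0.0074
```

```bash
python3 -m creep '[[[0,2,0],0,0],[[0,2,0],0,0],[[0,0,0],0,0]]'
python3 -m creep '[[[0,2,0],0,0],[[0,0,0],0,0]]'
python3 -m creep '[[[0,1,0],0,0],[[0,0,0],0,0]]'
```

```text
time: 21.7
position: [0.6054, 0.2982, 0.0311]
tool_rot: [0.705, -0.056, 0.055, -0.705]
ft_force: [-0.7, 0.6, -1.4]
grip_width: 0.0078
time: 21.9
position: [0.6055, 0.2982, 0.0292]
tool_rot: [0.705, -0.056, 0.055, -0.705]
ft_force: [-0.5, 0.1, -1.5]
grip_width: 0.0075
time: 22.1
position: [0.6059, 0.2983, 0.0286]
tool_rot: [-0.705, 0.055, -0.056, 0.705]
ft_force: [0.1, 0.3, -1.5]
grip_width: 0.0077
```

```bash
python3 -m creep '[[[0,1,0],0,0],[[0,0,0],0,0]]'
python3 -m creep '[[[0,0.5,0],0,0],[[0,0,0],0,0]]'
```

```text
time: 22.3
position: [0.6059, 0.2983, 0.0286]
tool_rot: [-0.705, 0.055, -0.056, 0.705]
ft_force: [-2.1, -1.1, 4.8]
grip_width: 0.0078
time: 22.5
position: [0.606, 0.2983, 0.0286]
tool_rot: [-0.705, 0.055, -0.056, 0.705]
ft_force: [-1.9, -1.1, 8.8]
grip_width: 0.0075
```

```bash
python3 -m creep '[[[0,0,0],0,0.45],[[0,0,0],0,0.45],[[0,0,0],0,0.45],[[0,0,0],0,0.45],[[0,-20,0],0,0.5],[[0,-40,0],0,0.8],[[0,-40,0],0,0.8],[[0,0,0],0,0.8]]'
python3 - <<'E'
from h import *
go(.6801,.1259,.13,32.2)
E
```

```text
time: 23.3
position: [0.6101, 0.2998, 0.1334]
tool_rot: [-0.703, 0.051, -0.06, 0.707]
ft_force: [0.2, -0.2, 0.9]
grip_width: 0.0597
t 23.30 pos [0.6101 0.2998 0.1334] yaw -9.0 yaxis [ 0.012  0.004 -1.   ] q6 0.45 w 0.0597 F [ 0.2 -0.2  0.9]
  shift [  96.2    3.6 -160.8] turn rad -0.719 (world yaw +41.2), alt 2.423
  shift if turned first [ -33.5    2.  -184.4]
```

```bash
python3 -m creep '[[[19,0,-32],0,0.8],[[19,0,-32],0,0.8],[[19,0,-32],0,0.8],[[19,0,-32],0,0.8],[[19,0,-32],0,0.8]]'
python3 -m creep '[[[0,0,0],-0.144,0.8],[[0,0,0],-0.144,0.8],[[0,0,0],-0.144,0.8],[[0,0,0],-0.144,0.8],[[0,0,0],-0.143,0.8],[[0,0,0],0,0.8],[[0,0,0],0,0.8]]'
python3 - <<'E'
from h import *
go(.6801,.1259,.022,32.2)
snap('top','t4.png')
c=snap('wrist','w6.png');print([proj(c,p+[.05]).round(0) for p in ([0.6797, 0.1603], [0.7106, 0.1105], [0.6808, 0.0917], [0.6492, 0.1413])])
E
```

```text
time: 23.8
position: [0.6744, 0.124, 0.126]
tool_rot: [0.705, -0.056, 0.055, -0.705]
ft_force: [0.6, 0.2, 1.1]
grip_width: 0.0695
time: 24.5
position: [0.6742, 0.1254, 0.1263]
tool_rot: [-0.68, -0.195, 0.195, 0.68]
ft_force: [1.0, -0.9, 0.1]
grip_width: 0.0697
t 24.50 pos [0.6742 0.1254 0.1263] yaw 32.0 yaxis [-0.001  0.    -1.   ] q6 -0.54 w 0.0697 F [ 1.  -0.9  0.1]
  shift [  5.4 104.3  -2.8] turn rad -0.003 (world yaw +0.2), alt 3.139
  shift if turned first [  5.4 104.3  -2.8]
[array([314., 185.]), array([312., 253.]), array([271., 253.]), array([269., 185.])]
```

View pics/t4.png

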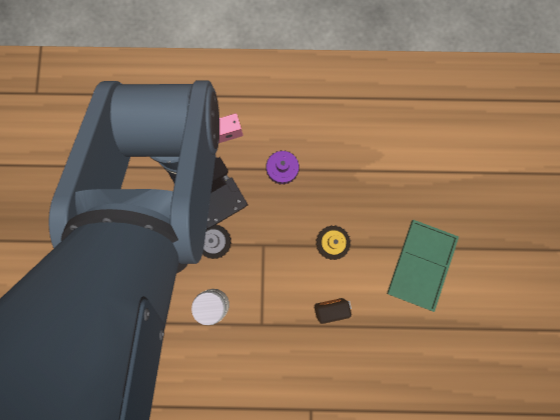

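View pics/w6.png

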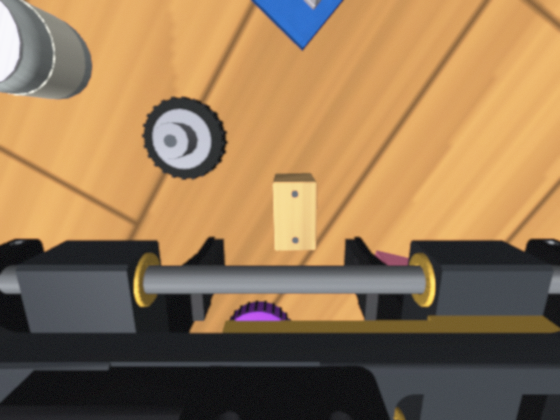

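```bash
python3 -m creep '[[[6.5,35,-1.5],0,0.8],[[0,35,0],0,0.8],[[0,30,0],0,0.8],[[0,0,0],0,0.8],[[0,0,0],0,0.8]]' 40
python3 -m creep '[[[0,2,-1.5],0,0.2],[[0,0,0],0,0.2],[[0,0,0],0,0.2],[[0,0,0],0,0.2],[[0,0,0],0,0.2],[[0,0,0],0,0.2],[[0,0,0],0,0.2],[[0,0,0],0,0.2]]' 40
python3 -m creep '[[[0,-20,0],0,0.2],[[0,-35,0],0,0.2],[[0,-40,0],0,0.2],[[0,-20,0],0,0.2],[[0,0,0],0,0.2],[[0,0,0],0,0.2]]'
python3 - <<'E'
from h import *
go(.5704,-.3229,.14,-19.6)
E
```

```text
time: 25.1
position: [0.6808, 0.1276, 0.0268]
tool_rot: [-0.679, -0.196, 0.196, 0.68]
ft_force: [0.6, 0.0, -0.2]
grip_width: 0.0698
time: 25.9
position: [0.6821, 0.1263, 0.0257]
tool_rot: [0.679, 0.196, -0.196, -0.679]
ft_force: [-0.6, 1.0, 3.5]
grip_width: 0.0356
time: 26.5
position: [0.6808, 0.1262, 0.1391]
tool_rot: [-0.679, -0.196, 0.197, 0.68]
ft_force: [-1.1, -0.4, -2.0]
grip_width: 0.0358
t 26.50 pos [0.6808 0.1262 0.1391] yaw 32.2 yaxis [-0.002 -0.    -1.   ] q6 -0.54 w 0.0358 F [-1.1 -0.4 -2. ]
  shift [-332.8   -0.7 -321.2] turn rad 0.904 (world yaw -51.8), alt -2.238
  shift if turned first [  46.7   -1.3 -460.1]
```

```bash
python3 -m creep '[[[-27.7,0,-26.8],0,0.2],[[-27.7,0,-26.8],0,0.2],[[-27.7,0,-26.8],0,0.2],[[-27.7,0,-26.8],0,0.2],[[-27.7,0,-26.8],0,0.2],[[-27.7,0,-26.8],0,0.2]]'
python3 -m creep '[[[-27.7,0,-26.8],0,0.2],[[-27.7,0,-26.8],0,0.2],[[-27.7,0,-26.8],0,0.2],[[-27.7,0,-26.8],0,0.2],[[-27.7,0,-26.8],0,0.2],[[-27.7,0,-26.8],0,0.2],[[0,0,0],0,0.2]]'
python3 -m creep '[[[0,0,0],0.129,0.2],[[0,0,0],0.129,0.2],[[0,0,0],0.129,0.2],[[0,0,0],0.129,0.2],[[0,0,0],0.129,0.2],[[0,0,0],0.129,0.2],[[0,0,0],0.13,0.2],[[0,0,0],0,0.2]]'
python3 - <<'E'
from h import *
go(.5704,-.3229,.03,-19.6)
snap('wrist','w7.png')
E
```

```text
time: 27.1
position: [0.6243, -0.0992, 0.137]
tool_rot: [-0.678, -0.194, 0.198, 0.68]
ft_force: [0.1, -0.3, -0.8]
grip_width: 0.0359
time: 27.8
position: [0.5694, -0.3278, 0.1372]
tool_rot: [-0.68, -0.193, 0.195, 0.68]
ft_force: [0.1, 0.1, -0.7]
grip_width: 0.0359
time: 28.6
position: [0.5706, -0.3212, 0.1376]
tool_rot: [-0.696, 0.122, -0.119, 0.698]
ft_force: [-0.7, 0.1, -1.8]
grip_width: 0.036
t 28.60 pos [ 0.5706 -0.3212  0.1376] yaw -19.6 yaxis [-0.004  0.003 -1.   ] q6 -0.34 w 0.0360 F [-0.7  0.1 -1.8]
  shift [  0.8 107.6  -1.9] turn rad 0.001 (world yaw -0.0), alt -3.141
  shift if turned first [  0.8 107.6  -1.9]
```

View pics/w7.png

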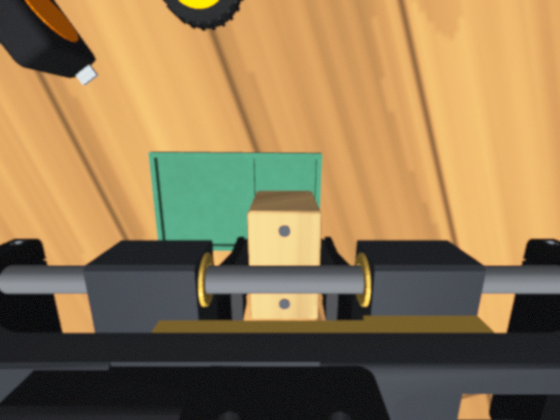

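```bash
python3 -m creep '[[[0,30,-1],0,0.2],[[0,30,0],0,0.2],[[0,25,0],0,0.2],[[0,14,0],0,0.2],[[0,3,0],0,0.2],[[0,0,0],0,0.2],[[0,0,0],0,0.2]]'
python3 -m creep '[[[0,2,0],0,0.2],[[0,2,0],0,0.2],[[0,0,0],0,0.2]]'
```

```text
time: 29.35
position: [0.5723, -0.3245, 0.0393]
tool_rot: [0.697, -0.119, 0.121, -0.696]
ft_force: [-0.0, 0.4, -0.7]
grip_width: 0.0359
time: 29.65
position: [0.5715, -0.324, 0.0344]
tool_rot: [0.697, -0.12, 0.12, -0.697]
ft_force: [-0.7, -0.1, -1.9]
grip_width: 0.0356
```

```bash
python3 -m creep '[[[0,2,0],0,0.2],[[0,1,0],0,0.2],[[0,0,0],0,0.2]]'
python3 -m creep '[[[0,1,0],0,0.2],[[0,0,0],0,0.2]]'
python3 -m creep '[[[0,1,0],0,0.2],[[0,0,0],0,0.2]]'
```

```text
time: 29.95
position: [0.5713, -0.3238, 0.0308]
tool_rot: [-0.697, 0.12, -0.12, 0.697]
ft_force: [-0.1, 0.4, -1.4]
grip_width: 0.0354
time: 30.15
position: [0.5713, -0.3239, 0.0299]
tool_rot: [-0.697, 0.12, -0.12, 0.697]
ft_force: [0.1, 0.1, -1.3]
grip_width: 0.0361
time: 30.35
position: [0.5715, -0.3239, 0.0297]
tool_rot: [0.697, -0.12, 0.12, -0.697]
ft_force: [-1.2, 0.9, 4.1]
grip_width: 0.036
```

Seated. I release it and go to the yellow wheel.

```bash
python3 -m creep '[[[0,0,0],0,0.75],[[0,0,0],0,0.75],[[0,0,0],0,0.75],[[0,0,0],0,0.75],[[0,-20,0],0,0.75],[[0,-40,0],0,0.75],[[0,-40,0],0,0.75],[[0,0,0],0,0.75]]'
python3 - <<'E'
from h import *
go(.5687,-.12,.13,-19.6)
E
```

```text
time: 31.15
position: [0.575, -0.3267, 0.1353]
tool_rot: [0.699, -0.116, 0.124, -0.695]
ft_force: [0.4, -0.3, -0.5]
grip_width: 0.065
t 31.15 pos [ 0.575  -0.3267  0.1353] yaw -19.6 yaxis [ 0.01  -0.008 -1.   ] q6 -0.34 w 0.0650 F [ 0.4 -0.3 -0.5]
  shift [-75.3   3.6 192.6] turn rad 0.000 (world yaw -0.0), alt -3.141
  shift if turned first [-75.4   3.6 192.6]
```

```bash
python3 -m creep '[[[-15,0,38.5],0,0.75],[[-15,0,38.5],0,0.75],[[-15,0,38.5],0,0.75],[[-15,0,38.5],0,0.75],[[-15,0,38.5],0,0.75],[[0,0,0],0,0.75],[[0,0,0],0,0.75]]'
python3 - <<'E'
from h import *
go(.5687,-.12,.0285,-19.6)
snap('top','t5.png')
c=snap('wrist','w8.png');print(proj(c,[.5687,-.12,.05]))
E
```

```text
time: 31.85
position: [0.5651, -0.1164, 0.1286]
tool_rot: [0.697, -0.12, 0.119, -0.697]
ft_force: [0.8, 0.2, 0.7]
grip_width: 0.0655
t 31.85 pos [ 0.5651 -0.1164  0.1286] yaw -19.5 yaxis [-0.001 -0.    -1.   ] q6 -0.06 w 0.0655 F [0.8 0.2 0.7]
  shift [  4.6 100.1  -2.2] turn rad 0.002 (world yaw -0.1), alt -3.139
  shift if turned first [  4.6 100.1  -2.2]
[289.15314512 216.70219498]
```

View pics/t5.png

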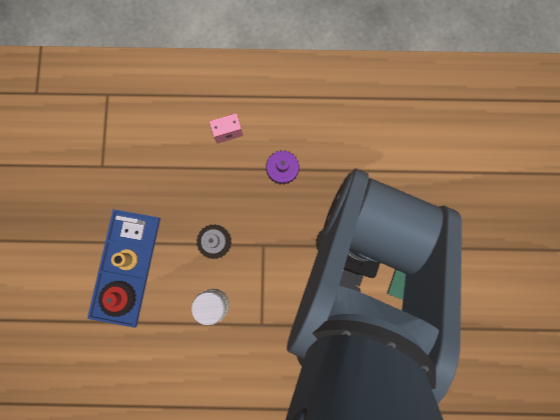

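View pics/w8.png

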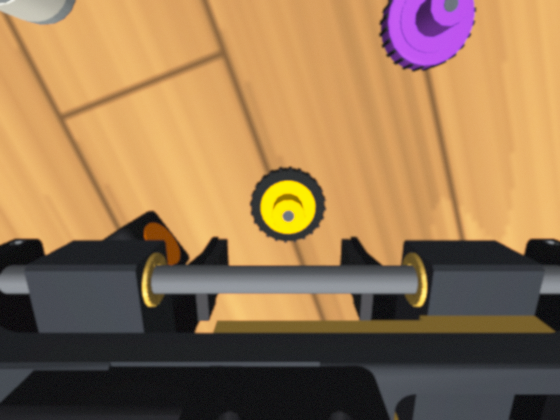

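```bash
python3 -m creep '[[[4,35,-2.2],0,0.75],[[0,35,0],0,0.75],[[0,26,0],0,0.75],[[0,0,0],0,0.75],[[0,0,0],0,0.75]]' 40
python3 -m creep '[[[0,4,-1],0,0.2],[[0,0,0],0,0.2],[[0,0,0],0,0.2],[[0,0,0],0,0.2],[[0,0,0],0,0.2],[[0,0,0],0,0.2],[[0,0,0],0,0.2],[[0,0,0],0,0.2]]' 40
python3 -m creep '[[[0,-20,0],0,0.2],[[0,-35,0],0,0.2],[[0,-35,0],0,0.2],[[0,-20,0],0,0.2],[[0,0,0],0,0.2],[[0,0,0],0,0.2]]'
python3 - <<'E'
from h import *
go(.4951,-.296,.14,-19.6)
E
```

```text
time: 32.45
position: [0.5685, -0.1221, 0.0328]
tool_rot: [-0.697, 0.121, -0.121, 0.697]
ft_force: [0.2, 0.3, 1.0]
grip_width: 0.0653
time: 33.25
position: [0.5681, -0.1217, 0.0294]
tool_rot: [0.697, -0.12, 0.12, -0.697]
ft_force: [-0.7, 1.3, 3.8]
grip_width: 0.0272
time: 33.85
position: [0.5675, -0.1216, 0.1384]
tool_rot: [-0.697, 0.121, -0.12, 0.697]
ft_force: [-0.6, 0.8, -1.2]
grip_width: 0.0272
t 33.85 pos [ 0.5675 -0.1216  0.1384] yaw -19.6 yaxis [-0.001  0.    -1.   ] q6 -0.06 w 0.0272 F [-0.6  0.8 -1.2]
  shift [  -9.7   -1.6 -188.6] turn rad 0.000 (world yaw -0.0), alt -3.141
  shift if turned first [  -9.7   -1.6 -188.6]
```

```bash
python3 -m creep '[[[-2,0,-38],0,0.2],[[-2,0,-38],0,0.2],[[-2,0,-38],0,0.2],[[-2,0,-38],0,0.2],[[-2,0,-37],0,0.2],[[0,0,0],0,0.2],[[0,0,0],0,0.2]]'
python3 - <<'E'
from h import *
go(.4951,-.296,.0335,-19.6)
snap('wrist','w9.png')
E
```

```text
time: 34.55
position: [0.4937, -0.2963, 0.1369]
tool_rot: [-0.696, 0.122, -0.12, 0.698]
ft_force: [0.3, 0.1, -2.2]
grip_width: 0.0269
t 34.55 pos [ 0.4937 -0.2963  0.1369] yaw -19.7 yaxis [-0.003  0.003 -1.   ] q6 -0.39 w 0.0269 F [ 0.3  0.1 -2.2]
  shift [  1.6 103.4   0.6] turn rad -0.002 (world yaw +0.1), alt 3.139
  shift if turned first [  1.6 103.4   0.6]
```

View pics/w9.png

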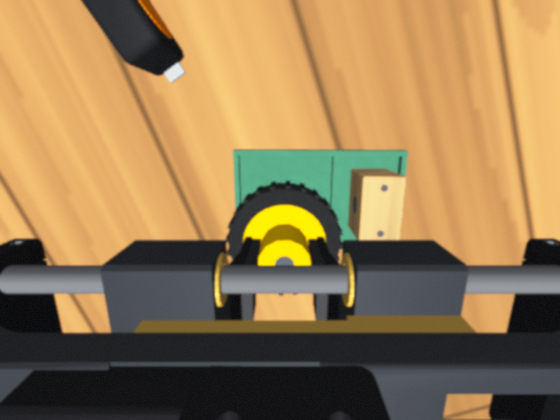

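```bash
python3 -m creep '[[[0,30,0.5],0,0.2],[[0,30,0],0,0.2],[[0,25,0],0,0.2],[[0,12,0],0,0.2],[[0,3,0],0,0.2],[[0,0,0],0,0.2],[[0,0,0],0,0.2]]'
python3 -m creep '[[[0,2,0],0,0.2],[[0,2,0],0,0.2],[[0,0,0],0,0.2]]'
python3 -m creep '[[[0,1,0],0,0.2],[[0,0,0],0,0.2]]'
```

```text
time: 35.3
position: [0.4963, -0.2963, 0.0401]
tool_rot: [0.697, -0.119, 0.121, -0.696]
ft_force: [0.5, -0.2, -0.8]
grip_width: 0.0273
time: 35.6
position: [0.4954, -0.2961, 0.0353]
tool_rot: [0.697, -0.12, 0.121, -0.697]
ft_force: [-0.3, -0.4, -0.9]
grip_width: 0.0275
time: 35.8
position: [0.4953, -0.296, 0.034]
tool_rot: [-0.697, 0.12, -0.12, 0.697]
ft_force: [-0.4, 0.1, -1.5]
grip_width: 0.0274
```

```bash
python3 -m creep '[[[0,1,0],0,0.2],[[0,0,0],0,0.2]]'
python3 -m creep '[[[0,0.7,0],0,0.2],[[0,0,0],0,0.2]]'
```

```text
time: 36.0
position: [0.4955, -0.2961, 0.0334]
tool_rot: [0.697, -0.12, 0.12, -0.697]
ft_force: [-0.5, -0.2, 1.7]
grip_width: 0.0269
time: 36.2
position: [0.4955, -0.2961, 0.0334]
tool_rot: [0.697, -0.12, 0.12, -0.697]
ft_force: [-1.7, 0.9, 7.8]
grip_width: 0.0269
```

```bash
python3 -m creep '[[[0,0,0],0,0.6],[[0,0,0],0,0.6],[[0,0,0],0,0.6],[[0,0,0],0,0.6],[[0,-20,0],0,0.6],[[0,-40,0],0,0.6],[[0,-45,0],0,0.6],[[0,-40,0],0,0.6]]'
python3 -m creep '[[[0,0,40],0,0.6],[[0,0,40],0,0.6],[[0,0,40],0,0.6],[[0,0,40],0,0.6],[[0,0,40],0,0.6],[[0,0,40],0,0.6],[[0,0,40],0,0.6],[[0,0,0],0,0.6]]'
python3 - <<'E'
from h import *
go(.5,0)
snap('top','t6.png')
for n,b in(('f1',(80,200,170,335)),('f2',(380,210,465,320))): snap('top',n+'.png',b,5 if n=='f2' else 4)
snap('scene','s6.png')
E
```

```text
time: 37.0
position: [0.4953, -0.2959, 0.1788]
tool_rot: [-0.697, 0.12, -0.12, 0.697]
ft_force: [0.4, -1.3, -0.1]
grip_width: 0.0521
time: 37.8
position: [0.5902, -0.0276, 0.1772]
tool_rot: [-0.697, 0.118, -0.119, 0.698]
ft_force: [0.5, -0.4, 0.1]
grip_width: 0.0525
t 37.80 pos [ 0.5902 -0.0276  0.1772] yaw -19.3 yaxis [ 0.001  0.002 -1.   ] q6 0.10 w 0.0525 F [ 0.5 -0.4  0.1]
  shift [-94.2  -0.   -3.7]
```

View pics/t6.png

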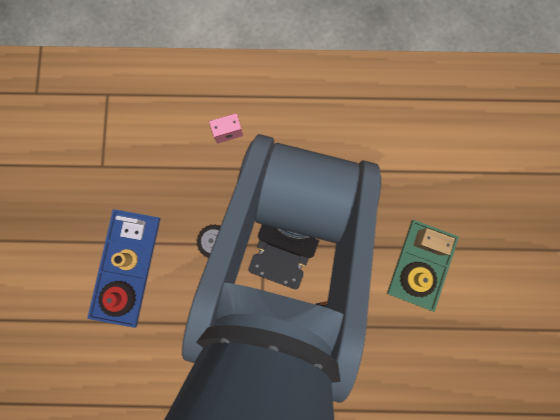

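View pics/f1.png

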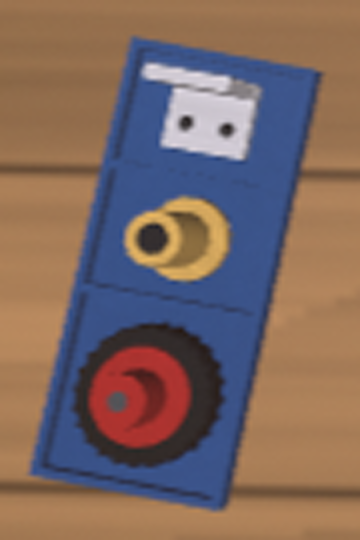

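View pics/f2.png

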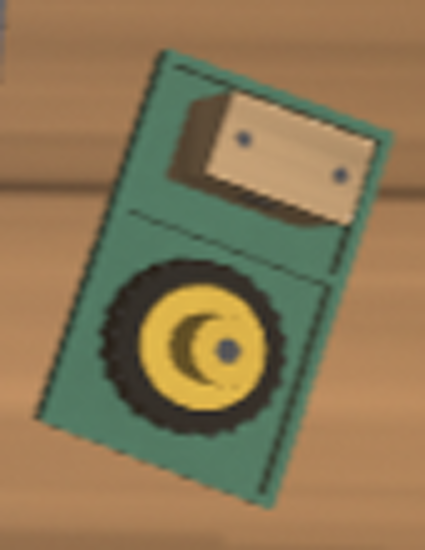

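View pics/s6.png

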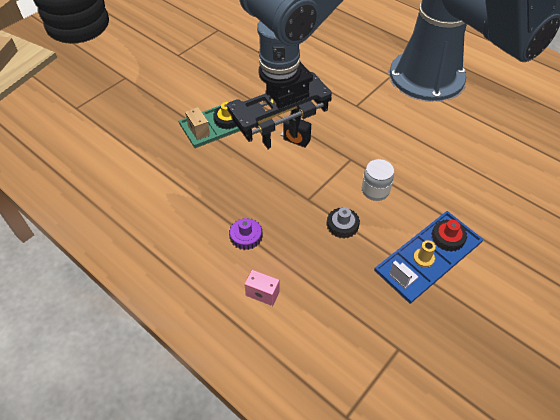

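```bash
python3 - <<'E'
from h import *
c=robot.camera('top')
for n,px,z,m,a in(('red',(117.25,298.75),.026,(.5099,.3128),-9),('yellow',(418.6,279.4),.026,(.5257,-.3069),-19.6),('bush',(127.5,259.75),.012,(.5099,.3128),-9),('block',(438.4,241.6),.054,(.5257,-.3069),-19.6),('brk foot front mid (-20 in x)',(130.75,238.6),.012,(.5099,.3128),-9)):
    p=w(c,px,z)[:2]-m; print(n,(R.from_euler('z',-a,degrees=True).apply([*p,0])*1000).round(1)[:2])
o=robot.get_obs();print(o['time'],abs(o['joint_velocities']).max())
E
```

```text
red [-63.   -5.2]
yellow [-32.7   4.6]
bush [16.2 -3.2]
block [49.1  0.5]
brk foot front mid (-20 in x) [60.3 -0.2]
38.05 0.008944157770590242
```

All five parts measure inside tolerance in the tray frames. In the last pictures the tin and the grey wheel stand at their starting pixels. The tape measure is mostly hidden behind the gripper, but the arm came nowhere near its height. Handing in.

```bash
python3 -c "
from rig import robot
print(robot.hand_in())"
```

```text
the job is handed in; nothing more can be done
None
```

I made up both kits and handed the job in at about 38 s of the 128 s allowed. Each part was lowered until the force reading showed it touching the tray floor, then released, and the arm ended clear of everything.

My last top-camera measurements, in each tray's own frame, against the target positions:

| Part | Tray and bay | Measured x, y (mm) | Target x, y (mm) |
|---|---|---|---|
| Yellow-hubbed wheel | green, big square | -32.7, +4.6 | -32.5, 0 |
| Pine axle block | green, narrow | 49.1, 0.5 | 47.5, 0 |
| Red-hubbed wheel | blue, big square | -63.0, -5.2 | -65, 0 |
| Brass bush | blue, middle narrow | 16.2, -3.2 | 15, 0 |
| Aluminium bracket | blue, end narrow | about 80, 0 | 80, 0 |

- **Position:** all five are inside tolerance. The two wheels show the largest offset, about 5 mm across the tray, where the limit is 14 mm. The gripper readings at release put both wheels within 1 mm of their bay middles, so the two checks disagree by about 5 mm.
- **Upright and flat:** I judged this by eye from the top and scene pictures and did not measure it.
- **Left alone:** the grey wheel, tin and both look-alikes appear where they started. The tape measure was mostly hidden behind the gripper in the final pictures, so I could not confirm it there. It looked unmoved in the top picture taken before the yellow wheel was picked up.

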